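# Lock the test fixture's connector onto the circuit board

## Robot

A 7-joint arm with a two-finger parallel gripper is mounted at the origin on the work surface. World frame = base frame: x ahead of the robot, y to its left, z up, the work surface at z = 0. Lengths are in mm, angles in rad, forces in N, time in s.
With the tool pointing down it reaches from about 400 to 850 mm from the base axis. Payload 4.4 kg.
Tool frame: the origin (TCP) lies on the centre line of the jaws, within the pads' length; the fingertips stand 22 mm ahead of it and the grasp point (between the pads) lies 3 mm ahead of it; y points along the fingers, x is the direction in which the jaws open and shut, and the axes are right-handed (so a half turn about y gives the same grasp; the last joint's range is limited). The gripper opens to 94 mm and grips with 3 to 60 N. Pads are 16 mm wide; open, the fingers measure 119 mm over their backs; the gripper's body (75 mm by 177 mm) begins 78 mm behind the grasp point.
Start: joints at [-1.297, 0.628, 0.038, 1.517, -0.027, 0.996, -0.02], TCP at [216.621, 612.857, 227.478] pointing down, gripper open.
Joint ranges: [-3.06, 3.06], [-0.37, 2.12], [-1.25, 1.32], [0.18, 2.47], [-1.1, 4.24], [0.23, 1.98], [-2.94, 2.94]. Speed limits (rad/s): [2.57, 2.57, 3.14, 3.14, 3.14, 3.14, 3.14].

## Interface

Orientations are given as a rotation vector (axis times angle).
In Python, from plant import sense, cams, workorder gives the robot as it stands. The module is installed in compiled form; this text tells all that it offers.
- The arm moves only by the tool servo_tool, never from a script. Its argument "moves" is a list of rows, each an object with "fingers": the finger opening in mm, from 0 to 94; "dp": the shift along the world's x, y, z in units of 30 mm (1.0 is 30 mm), a list of three; "roll": the turn about the world's z in units of 5 degrees (1.0 is 5 degrees). In form: [{"fingers": fingers, "dp": [dx, dy, dz], "roll": roll}, ...]. A call has 1 to 20 rows; each row shifts and turns the pose as measured when the row begins; what a row does not reach is not made up. A row lasts 1/8 s, in which the tool goes at most 62.5 mm and 10.7 degrees, less where a joint would pass 70% of its speed; a pose out of reach is approached as far as the arm can. A call is refused whole if a number of a shift passes 1 or a number of a turn 1, either way. A call with a gripper value outside its range is refused whole. The fingers move at their own pace and stop on an object; "squeeze" is the grip in N (left out, the last holds). Time passes only in rows, so rows that do not move let the fingers close. It gives the time, the measured TCP pose, the force and the opening at its end, in the units of the state.
- sense(): the state, without advancing time (a new reading comes with each control period).
- cams.snapshot(name): name is "scene" or "top" or "wrist"; returns a dict with "img" (420x560x3 uint8, red, green, blue), "range_z" (420x560 float32, mm along the optical axis (not along the pixel's ray), 0 where there is no reading), "fx", "fy", "cx", "cy" (pixels), "R" (3x3) and "t" (3): a world point X has camera coordinates R X + t. Camera axes: x right, y down, z forward; pixel columns grow to the right and rows downward; lengths in mm; the calibration is good to about 2 mm. A picture is of the moment at which its call begins.
- workorder.hand_in(): hands the job in, once; it reports no verdict.
The state is a dict: "time": time; "qpos": joint angles; "joint_vel": joint speeds; "joint_torque": joint torques, N m; "eef_pos": TCP position; "tcp_rot": TCP orientation; "contact_force": force on the tool from outside, world axes, zero at the start; "wrist_torque": the same for the moment, N m; "grip_width": opening from 0.0 (shut) to 1.0 (fully open).
Only numpy, scipy, OpenCV 4.12 (cv2) and the standard library are available. Lean on these libraries where they do the work, as an engineer would, in place of code of your own. Each camera call takes 0.05 s, during which the arm holds its last target.

## Task

Plug in and lock the board in the blue test fixture: push its upright knob along the long leg of the L-shaped slot all the way to the corner, which slides the connector onto the circuit board, then push it sideways to the very end of the short leg. Only push the knob with the fingers, never pinch it from two sides, leave it in its locked place, and leave the tape roll, the jar and the pulley undisturbed.

Things in the scene. Friction and masses are not known exactly. Their poses are not given: they have to be found in the camera images.
- fixture: Test fixture fixed to the bench. Blue cover, flat top 40 mm above the bench, spans x -90 to 30, y -60 to 60 mm; green circuit board at x 75 to 165 mm, parts there under 31 mm high; grey base plate. Origin on the bench in its mid-plane; +x along the slot's long leg from knob towards board, +y along the short leg from corner to end, z up. Turned up to 0.8 rad either way.
- slot_start (a point): Centre of the slot at the outer end of its long leg, on the cover's top face (fixture x -60, y -15, z 40 mm). The slot is 14 mm wide, right through the 6 mm cover. Axes as the fixture.
- slot_corner (a point): Centre of the slot at the corner of the L, on the cover's top face (fixture x 0, y -15, z 40 mm): the long leg is 60 mm from slot_start to here.
- slot_end (a point): Centre of the slot at the end of its short leg, on the cover's top face (fixture x 0, y +15, z 40 mm): the short leg is 30 mm from the corner to here.
- knob_top (a point): Centre of the top of the knob to push: upright aluminium cylinder, 19 mm across, 45 to 87 mm above the bench, on a 10 mm steel shaft in the slot (2 mm play each side). It cannot come out, tilt or turn; friction about 2.5 N along the long leg, 2 N along the short; no spring, stays where left; firm stops 2 mm beyond slot_corner and slot_end. It enters the short leg only within 2 mm of the corner.
- carriage (a joint): Travel of the knob and of the black connector it carries along the long leg (fixture +x), m: 0 with the knob at slot_start, 0.060 at the corner, stop at 0.062. Starts between 0 and 0.02.
- knob (a joint): Travel of the knob along the short leg (fixture +y), m: 0 in the long leg, 0.030 at slot_end, stop at 0.032.
- tape: Bystander: black roll of tape lying flat on the bench beside the fixture, 90 mm across, 19 mm high. Origin at the centre of its underside, z up.
- jar: Bystander: small clear jar with a white cap, 48 mm across, 60 mm high, standing beside the fixture. Origin at the centre of its underside, z up.
- pulley: Bystander: blue printed pulley lying flat beside the fixture, 60 mm across, 24 mm high. Origin at the centre of its underside, z up.

How it is judged (in metres and radians):
On the way, in this order (a step that is already met when the one before it is completed fails the run):
1. the knob is pushed to the corner: carriage joint above 0.055 m (value of joint carriage above 0.055 m), for 0.05 s.
2. the knob is pushed to the end of the short leg (value of joint carriage above 0.055 m and value of joint knob above 0.026 m), for 0.2 s.
At the end, for the whole second after the job is handed in: The knob rests at the end of the short leg: carriage joint above 0.055 m and knob joint above 0.026 m (4 mm or less short of slot_end), not moving; tape, jar and pulley within 15 mm of where they began (all of step 2 and velocity of joint carriage between -0.01 and 0.01 m/s and velocity of joint knob between -0.01 and 0.01 m/s and distance of each of tape, jar, pulley from where it was at the start of the episode below 0.015 m); the robot touches nothing.
It fails at once if the knob is pinched: the fingers press on two opposite sides of it at once ((contact force between the fingers and knob_c1 above 0.5 N and contact force between the fingers and knob_c2 above 0.5 N) or (contact force between the fingers and knob_c3 above 0.5 N and contact force between the fingers and knob_c4 above 0.5 N)).
It fails at once if a bystander (tape, jar, pulley) is shifted by more than 15 mm, lifted or tipped over (distance of any of tape, jar, pulley from where it was at the start of the episode above 0.015 m or angle between any of tape, jar, pulley's own z axis and vertical above 0.35 rad).
It also fails if it takes over 42 s, if anything falls off the work surface, if the arm or the gripper's body presses on something with over 40 N, if the wrist force passes 120 N, or if a joint passes its speed limit or range.

## Working session

There is one attempt and no reset: what is moved stays moved. The work goes in short steps, Python scripts to look and compute and a tool call to move; the robot and the scene stay as the last step left them, time stands still between calls to the robot, and variables do not carry over. Pictures are saved under pics/ and viewed, and the job is handed in when it is done.

Besides the shell and the picture viewer there is one more tool, called after ">>>" by a JSON object that holds its "api" and its "payload", one argument or row to a line. servo_tool: Moves the arm, as the interface text tells. Its arguments: {"type":"object","properties":{"moves":{"type":"array","items":{"type":"object","properties":{"fingers":{"type":"number"},"dp":{"type":"array","items":{"type":"number"}},"roll":{"type":"number"}}}},"squeeze":{"type":"number"}},"required":["moves"]}

```bash
mkdir -p pics
python3 - <<'E'
from plant import sense,cams
import cv2,pickle
for n in("scene","top"):
    s=cams.snapshot(n);pickle.dump(s,open(n+".pkl","wb"));cv2.imwrite(f"pics/{n}0.png",s["img"][:,:,::-1])
print(sense())
E
```

```text
{'time': 0.1, 'qpos': array([-1.29677253,  0.62926808,  0.03847349,  1.51820892, -0.02700064,
        0.99632577, -0.01998808]), 'joint_vel': array([ 0.00051491, -0.00344404,  0.00010485, -0.00148598,  0.00088263,
        0.0002517 ,  0.0006029 ]), 'joint_torque': array([ 3.01822904e-03, -5.50791872e+01,  1.14719901e+00, -1.87115121e+01,
       -5.22879709e-02,  1.92108209e-02,  3.63321021e-05]), 'eef_pos': array([216.46306721, 612.32073617, 226.65612521]), 'tcp_rot': array([-1.3520499 , -0.95433274,  0.95658616]), 'contact_force': array([-0.3895393 ,  0.24803263,  0.69428346]), 'wrist_torque': array([ 0.02433275, -0.07180203, -0.01593365]), 'grip_width': 1.0009880373661972}
```

View pics/top0.png

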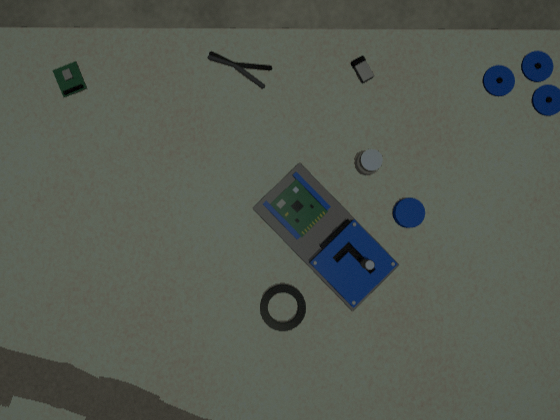

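View pics/scene0.png

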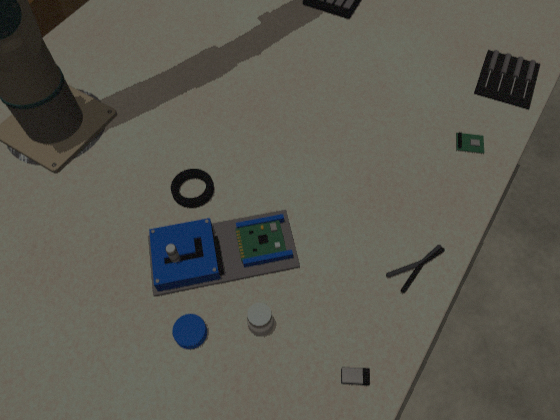

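The top view shows the cover near (353,263), knob near (369,265), the tape at (283,307), jar at (369,162) and pulley at (409,212). I'll enlarge it next.

Run:
```python
import cv2,pickle
s=pickle.load(open("top.pkl","rb"))
im=s["img"][150:320,240:440,::-1]
im=cv2.convertScaleAbs(cv2.resize(im,None,fx=3.5,fy=3.5,interpolation=cv2.INTER_CUBIC),alpha=1.6)
cv2.imwrite("pics/crop0.png",im)
print(s["fx"],s["cx"],s["R"],s["t"])
```

```text
532.5907640633005 278.4467536768196 [[-1.28372935e-03 -9.99862725e-01  1.65191854e-02]
 [-9.98346715e-01  3.32161862e-04 -5.74780592e-02]
 [ 5.74646819e-02 -1.65656607e-02 -9.98210093e-01]] [  30.53906975  575.22916631 1035.17048909]
```

View pics/crop0.png

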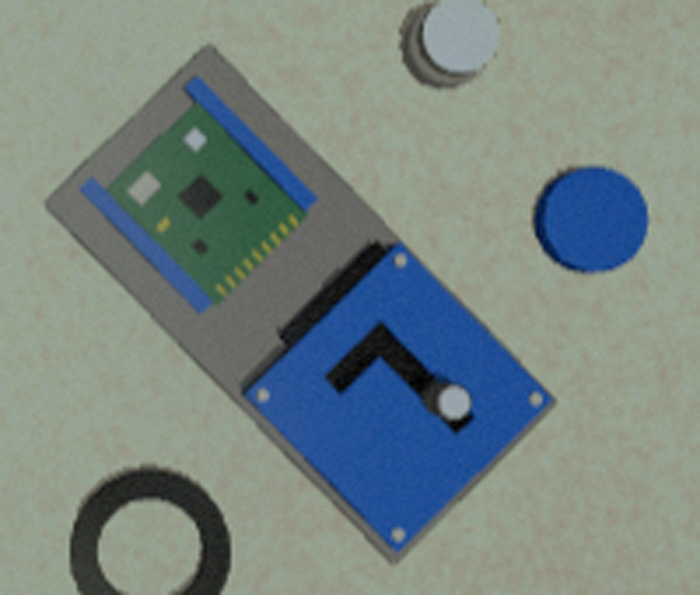

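```bash
cat > h.py <<'E'
import numpy as np
def bp(s,u,v,z):
    d=s["R"].T@np.array([(u-s["cx"])/s["fx"],(v-s["cy"])/s["fy"],1]); o=-s["R"].T@s["t"]
    return o+d*(z-o[2])/d[2]
E
python3 - <<'E'
import pickle,numpy as np
from h import bp
s=pickle.load(open("top.pkl","rb"))
f=lambda p,z:bp(s,240+(p[0]+.5)/3.5-.5,150+(p[1]+.5)/3.5-.5,z)[:2]
fx=np.array([[30,-60],[30,60],[-90,60],[-90,-60]]);
w=np.array([f(p,40) for p in[(403,243),(245,389),(395,552),(553,401)]])
a=fx-fx.mean(0);b=w-w.mean(0)
H=a.T@b;th=np.arctan2(H[0,1]-H[1,0],H[0,0]+H[1,1])
R=np.array([[np.cos(th),-np.sin(th)],[np.sin(th),np.cos(th)]])
o=w.mean(0)-R@fx.mean(0)
print("th",th,"o",o,"res",(b@R-a).round(1).tolist())
for n,p in dict(start=(-60,-15),corner=(0,-15),end=(0,15)).items(): print(n,o+R@p)
k=f((454,401),87);print("knob",k,"fix",R.T@(k-o))
for n,p,z in[("jar",(460,35),60),("pulley",(594,219),24),("tape",(150,548),19)]:
    q=f(p,z);print(n,q,R.T@(q-o))
s2=pickle.load(open("scene.pkl","rb"))
k=bp(s2,171,247,87);print("scene knob",k)
for p,z in[((259,313),60),((190,331),24),((192,188),19)]:print(bp(s2,*p,z))
r=s["range_z"];print(r[264,369],r[265,345])
from plant import sense
from scipy.spatial.transform import Rotation as Ro
print(Ro.from_rotvec(sense()["tcp_rot"]).as_matrix().round(3))
E
```

```text
th 0.7473150191901632 o [492.22106798 -93.68375165] res [[-0.4, 0.7], [0.5, -0.5], [-0.3, 0.0], [0.2, -0.2]]
start [ 458.40515902 -145.46680198]
corner [ 502.416144   -104.68649789]
end [482.02599195 -82.68100541]
knob [ 469.52989297 -135.50806429] fix [-45.0711525  -15.25626964]
jar [ 666.90355468 -146.04556086] [  92.54362993 -157.13499542]
pulley [ 568.29891364 -227.33344131] [ -35.03356772 -149.74220274]
tape [385.22861971  22.46209162] [  0.46032957 157.91462564]
scene knob [ 473.40003469 -135.2617933    87.        ]
[ 670.91922687 -147.67569824   60.        ]
[ 576.22266696 -231.15236693   24.        ]
[391.51790632  15.80632042  19.        ]
977.83563 1022.59076
[[ 0.333 -0.001 -0.943]
 [ 0.943 -0.002  0.333]
 [-0.002 -1.    -0.   ]]
```

>>> {"api": "servo_tool", "payload": {
  "moves": [
    {"fingers":0,"dp":[1,-1,0],"roll":-1},
    {"fingers":0,"dp":[1,-1,0],"roll":-1},
    {"fingers":0,"dp":[1,-1,0],"roll":-1},
    {"fingers":0,"dp":[1,-1,0],"roll":-1},
    {"fingers":0,"dp":[1,-1,0],"roll":-1},
    {"fingers":0,"dp":[1,-1,0],"roll":-0.5},
    {"fingers":0,"dp":[1,-1,0],"roll":0},
    {"fingers":0,"dp":[0.5,-1,0],"roll":0},
    {"fingers":0,"dp":[0,-1,0],"roll":0},
    {"fingers":0,"dp":[0,-1,0],"roll":0},
    {"fingers":0,"dp":[0,-1,0],"roll":0},
    {"fingers":0,"dp":[0,-1,0],"roll":0},
    {"fingers":0,"dp":[0,-1,0],"roll":0},
    {"fingers":0,"dp":[0,-1,0],"roll":0},
    {"fingers":0,"dp":[0,-1,0],"roll":0},
    {"fingers":0,"dp":[0,-1,0],"roll":0},
    {"fingers":0,"dp":[0,-1,0],"roll":0},
    {"fingers":0,"dp":[0,-1,0],"roll":0},
    {"fingers":0,"dp":[0,-1,0],"roll":0},
    {"fingers":0,"dp":[0,-1,0],"roll":0}
  ]
}}

```text
time: 2.6
eef_pos: [441.4, -8.3, 220.1]
tcp_rot: [-1.495, -0.569, 0.589]
contact_force: [0.5, 0.2, 1.0]
grip_width: 0.005
```

>>> {"api": "servo_tool", "payload": {
  "moves": [
    {"fingers":0,"dp":[0,-1,0],"roll":0},
    {"fingers":0,"dp":[0,-1,-0.5],"roll":0},
    {"fingers":0,"dp":[0,-1,-1],"roll":0},
    {"fingers":0,"dp":[0,-1,-1],"roll":0},
    {"fingers":0,"dp":[0,-1,-0.5],"roll":0},
    {"fingers":0,"dp":[0,0,0],"roll":0}
  ]
}}

```text
time: 3.35
eef_pos: [440.8, -164.8, 127.0]
tcp_rot: [-1.496, -0.568, 0.586]
contact_force: [0.1, 0.4, -0.3]
grip_width: 0.007
```

```bash
cat >> h.py <<'E'
th=0.7473; O=np.array([492.2,-93.7]); Rf=np.array([[np.cos(th),-np.sin(th)],[np.sin(th),np.cos(th)]])
def st():
    from plant import sense
    from scipy.spatial.transform import Rotation as Ro
    s=sense(); M=Ro.from_rotvec(s["tcp_rot"]).as_matrix(); p=s["eef_pos"]
    print("t",s["time"],"pos",p.round(1),"fix",(Rf.T@(p[:2]-O)).round(1),"jaw rel fix deg",np.degrees(np.arctan2(M[1,0],M[0,0])-th).round(1),"down",M[:,1].round(3),"F fix",(Rf.T@s["contact_force"][:2]).round(1),"q7",s["qpos"][6].round(2))
E
python3 - <<'E'
from h import *
st()
from plant import cams
import cv2
s=cams.snapshot("wrist");cv2.imwrite("pics/w1.png",s["img"][:,:,::-1])
s=cams.snapshot("top");cv2.imwrite("pics/t1.png",cv2.resize(s["img"][150:320,240:440,::-1],None,fx=3.5,fy=3.5))
E
```

```text
t 3.35 pos [ 440.8 -164.8  127. ] fix [-86.1 -17.2] jaw rel fix deg -0.6 down [-0.01  -0.007 -1.   ] F fix [0.4 0.2] q7 1.2
```

View pics/w1.png

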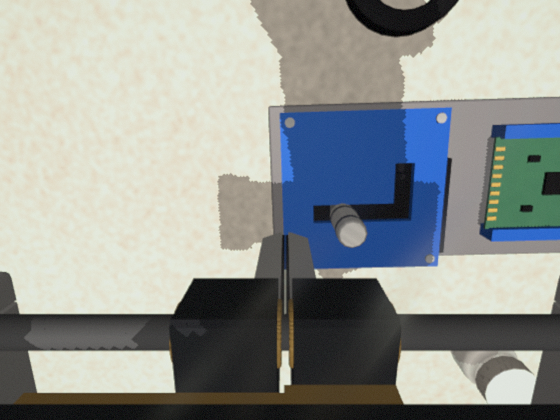

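The closed fingers at (287,250) are behind the knob, whose top is at (352,234). I'll cross-check the fixture pose from this camera.

Run:
```python
from h import *
from plant import cams
import cv2
s=cams.snapshot("wrist")
for n,u,v,z in[("knob",352,234,87),("c30,60",451,108,40),("c-90,60",280,113,40),("c30,-60",437,267,40),("screw",442,118,40),("screw",290,122,40)]:
    p=bp(s,u,v,z)[:2];print(n,p.round(1),(Rf.T@(p-O)).round(1))
```

```text
knob [ 470.3 -132.5] [-42.5 -13.6]
c30,60 [473.  -26.1] [31.9 62.7]
c-90,60 [ 387.  -109.4] [-87.8  60. ]
c30,-60 [ 557.4 -112.5] [ 35.  -58.1]
screw [473.5 -34.8] [26.4 55.9]
screw [ 396.4 -109.1] [-80.7  53.8]
```

>>> {"api": "servo_tool", "payload": {
  "moves": [
    {"fingers":0,"dp":[0.15,0.25,-1],"roll":0},
    {"fingers":0,"dp":[0,0,-0.7],"roll":0.1},
    {"fingers":0,"dp":[0,0,0],"roll":0}
  ]
}}

```text
time: 3.88
eef_pos: [449.4, -149.8, 78.7]
tcp_rot: [-1.493, -0.59, 0.596]
contact_force: [-0.3, -0.2, -0.1]
grip_width: 0.002
```

Run:
```python
from h import *
st()
```

```text
t 3.875 pos [ 449.4 -149.8   78.7] fix [-69.5 -12. ] jaw rel fix deg 0.6 down [-0.002 -0.005 -1.   ] F fix [-0.4  0. ] q7 1.21
```

>>> {"api": "servo_tool", "payload": {
  "moves": [
    {"fingers":0,"dp":[0.06,-0.06,0],"roll":-0.1},
    {"fingers":0,"dp":[0.2,0.18,0],"roll":0},
    {"fingers":0,"dp":[0.2,0.18,0],"roll":0},
    {"fingers":0,"dp":[0,0,0],"roll":0}
  ]
}}

```text
time: 4.38
eef_pos: [464.3, -139.8, 81.1]
tcp_rot: [-1.496, -0.585, 0.589]
contact_force: [-0.4, -0.2, -0.4]
grip_width: 0.002
```

Run:
```python
from h import *
st()
from plant import cams
import cv2
s=cams.snapshot("wrist");cv2.imwrite("pics/w2.png",s["img"][:,:,::-1])
```

```text
t 4.375 pos [ 464.3 -139.8   81.1] fix [-51.8 -14.9] jaw rel fix deg 0.1 down [-0.    -0.006 -1.   ] F fix [-0.4  0.1] q7 1.18
```

View pics/w2.png

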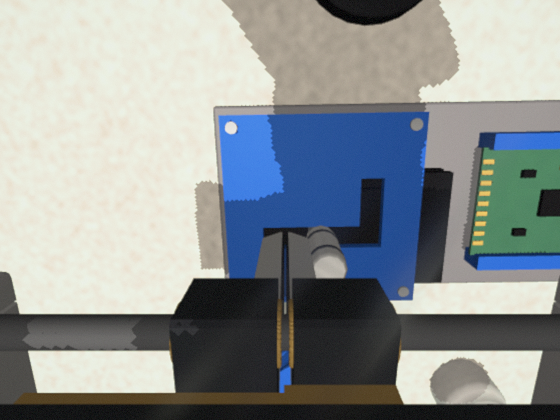

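Contact is made and the knob at (325,255) is moving ahead of the fingers. I'll keep pushing.

>>> {"api": "servo_tool", "payload": {
  "moves": [
    {"fingers":0,"dp":[0.2,0.18,-0.1],"roll":0},
    {"fingers":0,"dp":[0.2,0.18,0],"roll":0},
    {"fingers":0,"dp":[0.2,0.18,0],"roll":0},
    {"fingers":0,"dp":[0,0,0],"roll":0}
  ]
}}

```text
time: 4.92
eef_pos: [483.0, -122.9, 78.2]
tcp_rot: [-1.496, -0.584, 0.589]
contact_force: [-0.6, 0.1, -0.3]
grip_width: 0.008
```

Run:
```python
from h import *
st()
```

```text
t 4.925 pos [ 483.  -122.9   78.2] fix [-26.6 -15.1] jaw rel fix deg 0.1 down [-0.001 -0.006 -1.   ] F fix [-0.4  0.5] q7 1.14
```

>>> {"api": "servo_tool", "payload": {
  "moves": [
    {"fingers":0,"dp":[0.1,0.09,0],"roll":0},
    {"fingers":0,"dp":[0.1,0.09,0],"roll":0}
  ]
}}

```text
time: 5.18
eef_pos: [488.7, -117.5, 78.2]
tcp_rot: [-1.495, -0.583, 0.589]
contact_force: [-2.7, -2.0, 2.8]
grip_width: 0.007
```

Run:
```python
from h import *
st()
```

```text
t 5.175 pos [ 488.7 -117.5   78.2] fix [-18.8 -15.1] jaw rel fix deg 0.1 down [-0.002 -0.006 -1.   ] F fix [-3.3  0.4] q7 1.13
```

>>> {"api": "servo_tool", "payload": {
  "moves": [
    {"fingers":0,"dp":[0.07,0.07,0],"roll":0}
  ]
}}

```text
time: 5.3
eef_pos: [489.3, -116.7, 78.2]
tcp_rot: [-1.496, -0.579, 0.591]
contact_force: [-7.7, -6.7, 5.5]
grip_width: 0.003
```

Run:
```python
from h import *
st()
from plant import cams
import cv2
s=cams.snapshot("wrist");cv2.imwrite("pics/w3.png",s["img"][:,:,::-1])
s=cams.snapshot("scene");cv2.imwrite("pics/s3.png",cv2.resize(s["img"][190:310,130:310,::-1],None,fx=4,fy=4,interpolation=cv2.INTER_CUBIC))
st()
```

```text
t 5.3 pos [ 489.3 -116.7   78.2] fix [-17.7 -14.9] jaw rel fix deg 0.0 down [-0.005 -0.008 -1.   ] F fix [-10.2   0.4] q7 1.12
t 5.4 pos [ 489.2 -116.8   78.2] fix [-17.9 -15. ] jaw rel fix deg -0.0 down [-0.005 -0.008 -1.   ] F fix [-7.8 -0.1] q7 1.12
```

View pics/w3.png

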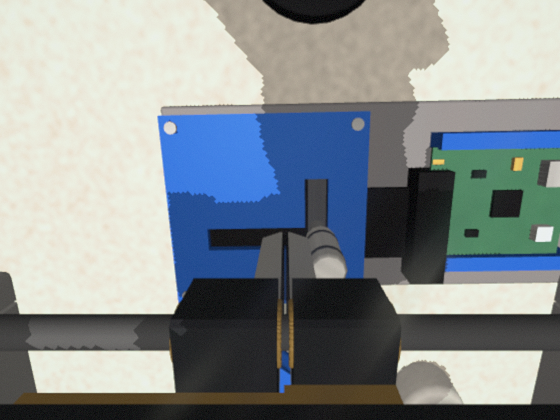

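View pics/s3.png

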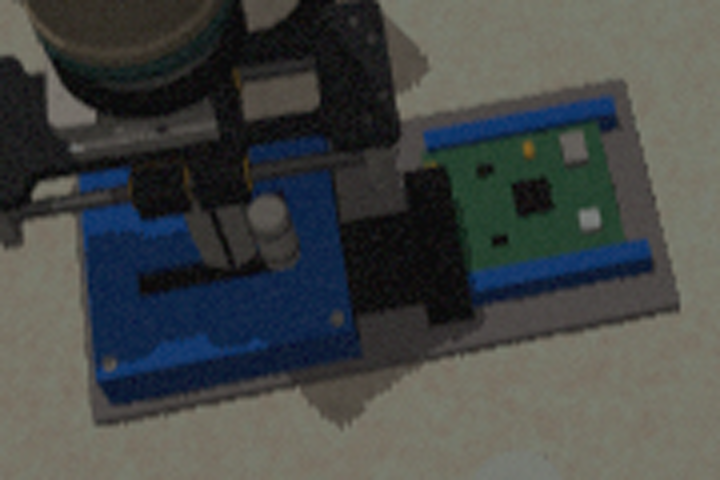

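The force rose to 10 N and the connector is on the board, so the knob is at the corner stop. I'll back off, then go round to the −y side.

>>> {"api": "servo_tool", "payload": {
  "moves": [
    {"fingers":0,"dp":[-0.3,-0.27,0],"roll":0},
    {"fingers":0,"dp":[-0.2,-0.18,0],"roll":0},
    {"fingers":0,"dp":[0.4,-0.43,0],"roll":0},
    {"fingers":0,"dp":[0.4,-0.43,0],"roll":0},
    {"fingers":0,"dp":[0,0,0],"roll":0}
  ]
}}

```text
time: 6.02
eef_pos: [500.1, -156.8, 78.6]
tcp_rot: [-1.497, -0.584, 0.586]
contact_force: [-0.3, 0.3, -0.0]
grip_width: 0.001
```

Run:
```python
from h import *
st()
```

```text
t 6.025 pos [ 500.1 -156.8   78.6] fix [-37.1 -51.6] jaw rel fix deg 0.0 down [ 0.001 -0.006 -1.   ] F fix [0.  0.4] q7 1.18
```

>>> {"api": "servo_tool", "payload": {
  "moves": [
    {"fingers":0,"dp":[0.5,0.45,0],"roll":0},
    {"fingers":0,"dp":[0.4,0.35,0],"roll":0},
    {"fingers":0,"dp":[0,0,0],"roll":0}
  ]
}}

```text
time: 6.4
eef_pos: [528.6, -128.2, 78.5]
tcp_rot: [-1.494, -0.587, 0.587]
contact_force: [0.2, -1.1, -0.6]
grip_width: 0.006
```

Run:
```python
from h import *
st()
from plant import cams
import cv2
s=cams.snapshot("wrist");cv2.imwrite("pics/w4.png",s["img"][:,:,::-1])
```

```text
t 6.4 pos [ 528.6 -128.2   78.5] fix [  3.3 -50.1] jaw rel fix deg 0.2 down [ 0.001 -0.004 -1.   ] F fix [-0.6 -0.9] q7 1.13
```

View pics/w4.png

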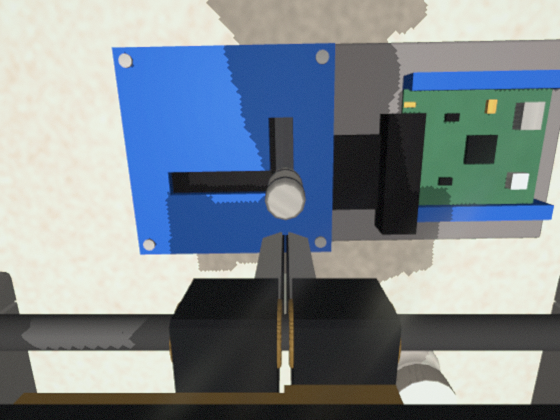

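The knob (285,195) is straight ahead of the fingers (287,240). Next is the push along +y.

>>> {"api": "servo_tool", "payload": {
  "moves": [
    {"fingers":0,"dp":[-0.2,0.21,0],"roll":0},
    {"fingers":0,"dp":[-0.2,0.21,0],"roll":0},
    {"fingers":0,"dp":[-0.2,0.21,0],"roll":0},
    {"fingers":0,"dp":[0,0,0],"roll":0}
  ]
}}

```text
time: 6.95
eef_pos: [508.1, -109.4, 78.6]
tcp_rot: [-1.496, -0.585, 0.587]
contact_force: [-1.1, 0.3, -0.0]
grip_width: 0.004
```

Run:
```python
from h import *
st()
```

```text
t 6.95 pos [ 508.1 -109.4   78.6] fix [  1.  -22.3] jaw rel fix deg 0.1 down [ 0.001 -0.006 -1.   ] F fix [-0.6  1. ] q7 1.11
```

>>> {"api": "servo_tool", "payload": {
  "moves": [
    {"fingers":0,"dp":[-0.17,0.23,0],"roll":0},
    {"fingers":0,"dp":[-0.17,0.2,0],"roll":0},
    {"fingers":0,"dp":[0,0,0],"roll":0}
  ]
}}

```text
time: 7.32
eef_pos: [496.7, -97.1, 78.7]
tcp_rot: [-1.497, -0.583, 0.586]
contact_force: [1.0, 0.5, -1.0]
grip_width: 0.002
```

Run:
```python
from h import *
st()
```

```text
t 7.325 pos [496.7 -97.1  78.7] fix [ 1.  -5.5] jaw rel fix deg -0.0 down [ 0.    -0.007 -1.   ] F fix [ 1.1 -0.3] q7 1.09
```

>>> {"api": "servo_tool", "payload": {
  "moves": [
    {"fingers":0,"dp":[-0.1,0.11,0],"roll":0},
    {"fingers":0,"dp":[-0.07,0.08,0],"roll":0}
  ]
}}

```text
time: 7.58
eef_pos: [493.7, -93.7, 79.0]
tcp_rot: [-1.503, -0.585, 0.583]
contact_force: [5.1, -8.9, -6.2]
grip_width: 0.003
```

Run:
```python
from h import *
st()
from plant import cams
import cv2
s=cams.snapshot("wrist");cv2.imwrite("pics/w5.png",s["img"][:,:,::-1])
```

```text
t 7.575 pos [493.7 -93.7  79. ] fix [ 1.1 -1. ] jaw rel fix deg -0.1 down [ 0.006 -0.01  -1.   ] F fix [ -2.3 -10. ] q7 1.08
```

View pics/w5.png

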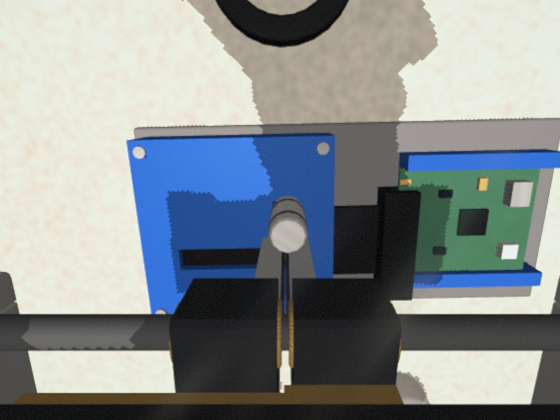

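A 10 N reaction at the expected position, with the knob at the slot's end. I'll retreat and lift.

>>> {"api": "servo_tool", "payload": {
  "moves": [
    {"fingers":0,"dp":[0.3,-0.32,0],"roll":0},
    {"fingers":0,"dp":[0.4,-0.43,0],"roll":0},
    {"fingers":0,"dp":[0.2,-0.21,0.5],"roll":0},
    {"fingers":0,"dp":[0,0,1],"roll":0},
    {"fingers":0,"dp":[0,0,1],"roll":0},
    {"fingers":0,"dp":[-0.5,-0.5,1],"roll":0},
    {"fingers":0,"dp":[-0.7,-1,0.5],"roll":0},
    {"fingers":0,"dp":[-0.5,-1,0],"roll":0},
    {"fingers":0,"dp":[0,-1,0],"roll":0},
    {"fingers":0,"dp":[0,-1,0],"roll":0},
    {"fingers":0,"dp":[0,-1,0],"roll":0},
    {"fingers":0,"dp":[0,-1,0],"roll":0},
    {"fingers":0,"dp":[0,0,0],"roll":0},
    {"fingers":0,"dp":[0,0,0],"roll":0}
  ]
}}

```text
time: 9.38
eef_pos: [467.7, -316.5, 201.7]
tcp_rot: [-1.483, -0.586, 0.59]
contact_force: [0.5, 0.8, 0.9]
grip_width: 0.006
```

Run:
```python
from h import *
st()
from plant import cams
import cv2,pickle
s=cams.snapshot("top");pickle.dump(s,open("top2.pkl","wb"))
im=cv2.convertScaleAbs(cv2.resize(s["img"][150:320,240:440,::-1],None,fx=3.5,fy=3.5,interpolation=cv2.INTER_CUBIC),alpha=1.6)
cv2.imwrite("pics/t6.png",im)
```

```text
t 9.375 pos [ 467.7 -316.5  201.7] fix [-169.4 -146.7] jaw rel fix deg 0.3 down [-0.005  0.005 -1.   ] F fix [0.9 0.2] q7 1.44
```

View pics/t6.png

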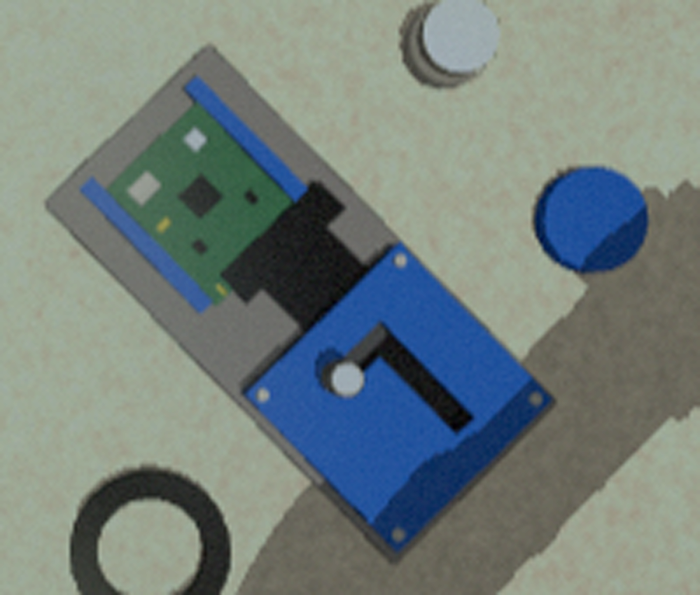

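Run:
```python
from h import *
import pickle
s=pickle.load(open("top2.pkl","rb"))
p=bp(s,240+347.5/3.5-.5,150+379/3.5-.5,87)[:2];print("knob fix",Rf.T@(p-O))
from plant import workorder
print(workorder.hand_in())
```

```text
knob fix [ 1.80722327 17.85494428]
the job is handed in; nothing more can be done
None
```

The knob is in its locked place at the end of the short leg, the connector is on the board, and I have handed the job in. The robot's clock stood at about 9.4 s.

I pushed with the closed fingers only, from one side at a time: first along the long leg to the corner stop, then along the short leg to its end stop. The push force rose to about 10 N at each stop.

**Knob position:** the last top view puts it at fixture x +1.8, y +17.9 mm. The end stops are at x +2, y +17, so this agrees within the 2 mm calibration.

**Bystanders:** the jar, pulley and tape appear at the same pixels as at the start.

**Arm:** it is clear of everything and feels no contact.

**Disagreements:** before the push, the wrist camera and the top camera differed by 2–3 mm on the fixture and knob (up to 5 mm at one cover corner). The contact positions at the stops were also about 2 mm beyond what the top camera predicted along x. Neither changed the result.

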